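# Seat the test head on the sloping tube tester

### The job

Fit the large test head onto the sloping deck of the tube tester: slide its two holes over the two locating pegs until it lies fully home and flush on the deck, either way round, and let go of it. Leave the small test head, the tubes, the cartons and the screwdriver standing or lying where they are.

Things in the scene. Friction and masses are not known exactly. Their poses are not given: they have to be found in the camera images.
- head: Large test head, loose, 0.3 kg, flat on the bench at first: grey slab 90 (x) by 130 (y) by 16 mm high, two vertical through holes of 12.5 mm diameter at y = +40 and -40 mm (x = 0), four white sockets 4 mm high near its corners, and an aluminium grip bar upright on its middle (point head_grip). Origin: centre of the underside, z up. Half a turn about z makes no difference.
- head_grip (a point): Middle of the large head's grip bar, 40 mm above the head's underside. The bar is 44 mm long (head's x), 16 mm thick (y) and 45 mm high, from 16 to 61 mm above the underside. Axes as the head's.
- deck: Seat on the tester's sloping deck, fixed, marked by a dark plate 100 by 148 mm. Origin: on the deck midway between the pegs, 91 mm above the bench; z square to the deck (30 degrees from vertical, leaning to the console's front), x up the slope, y level along the line of the pegs. Seated, the head's origin is at this origin, its z along this z, its y along this y either way.
- peg_left (a point): Tip of one steel locating peg, at y = +40 mm on the deck. Each peg stands square to the deck, 10 mm in diameter, 22 mm high, the top 8 mm tapering to 4 mm; its tip stands 6 mm out of the head's hole when the head is home.
- peg_right (a point): Tip of the other peg, the same, at y = -40 mm on the deck.
- tester: Tube tester, a fixed grey desk console 220 mm deep (x), 260 mm wide (y), 45 mm high in front and 158 mm at the rear; its top, the deck, slopes 30 degrees down to the front. Three knobs 11 mm high and a flat display lie on the deck 90 mm up the slope from the seat's middle. Origin: centre of its underside; front faces -x.
- small_head: The small test head, not wanted: same make, slab 66 by 86 by 16 mm, holes only 48 mm apart, grip bar 30 mm long and 30 mm high (top at 46 mm). Lies flat on the bench; origin: centre of the underside.
- tube_a: A radio tube standing on its black base, 32 mm in diameter, 85 mm high, glass above. Origin: centre of the underside.
- tube_b: A radio tube standing on its black base, 32 mm in diameter, 72 mm high. Origin: centre of the underside.
- carton_a: A tube carton standing upright, 45 by 45 by 95 mm high. Origin: centre of the underside.
- carton_b: A tube carton lying flat, 95 by 45 by 40 mm high. Origin: centre of the underside.
- driver: A screwdriver 200 mm long lying on the bench. Origin: underside, between its ends; x along it.
Not all that is in view belongs to the job. What is shaped like the head but red or yellow is not meant.

How it is judged:
At the end, for the whole second after the job is handed in: The large head lies at rest on the seat with both pegs through its holes: its underside centre within 5 mm of the seat's middle and no more than 3 mm above the deck, flush with the deck within 0.05 rad, and its long side along the line of the pegs within 0.08 rad, either way round (distance between head and deck below 0.005 m and z of head in the frame of deck below 0.003 m and angle between the z axis of head and the z axis of deck, either way round below 0.05 rad and angle between the y axis of head and the y axis of deck, either way round below 0.08 rad and linear speed of head below 0.02 m/s); the robot touches nothing.
It fails at once if the small test head is moved more than 30 mm (distance of small_head from where it was at the start of the episode above 0.03 m).
It fails at once if a tube, a carton or the screwdriver is moved more than 30 mm (distance of any of tube_a, tube_b, carton_a, carton_b, driver from where it was at the start of the episode above 0.03 m).
It fails at once if a tube or the standing carton is knocked over (angle between any of tube_a, tube_b, carton_a's own z axis and vertical above 0.6 rad).
It also fails if it takes over 48 s, if anything falls off the work surface, if the arm or the gripper's body presses on something with over 40 N, if the wrist force passes 120 N, or if a joint passes its speed limit or range.

### The arm

A 6-joint arm with a two-finger parallel gripper is mounted at the origin on the work surface. World frame = base frame: x ahead of the robot, y to its left, z up, the work surface at z = 0. Lengths are in m, angles in rad, forces in N, time in s.
With the tool pointing down it reaches from about 0.35 to 0.775 m from the base axis. Payload 7.3 kg.
Tool frame: the origin (TCP) lies at the very end of the fingers, on their centre line; the grasp point (between the pads) lies robot.pinch_z behind it (robot.pinch_z is the distance from the TCP to the grasp point, in m); y points along the fingers, z is the direction in which the jaws open and shut, and the axes are right-handed (so a half turn about y gives the same grasp; the last joint's range is limited). The gripper opens to 92 mm and grips with 3 to 60 N. Pads are 19 mm wide; open, the fingers measure 130 mm over their backs; the gripper's body (75 mm by 190 mm) begins 47 mm behind the grasp point.
Start: joints at [-1.453, 0.342, 1.524, -0, 1.275, -0.146], TCP at [0.137, -0.507, 0.227] pointing down, gripper open.
Joint ranges: [-2.53, 2.53], [-0.77, 2.02], [0.04, 2.7], [-1, 4.14], [0.28, 2.66], [-3.11, 3.11]. Speed limits (rad/s): [2.57, 2.57, 3.14, 3.14, 3.14, 3.14].

### API

Orientations are given as [roll, pitch, yaw] about the fixed x, y, z axes, in that order (R = Rz(yaw) Ry(pitch) Rx(roll)).
In Python, from cell import status, viewer, robot gives the robot as it stands. The module is installed in compiled form; this text tells all that it offers.
- The arm moves only by the shell command python3 -m pendant 'ROWS' [FORCE]. ROWS is JSON, a list that holds one entry, the list of rows, each a list of 7 numbers: the shift along the tool's x, y, z in cm, then the turn, a rotation vector about the tool's x, y, z in rad, then the finger opening in cm, from 0 to 9.18. A call has 1 to 20 rows; each row is the pose to reach, as a shift and turn from the pose commanded when the call began, along the tool's axes at that moment; what a row does not reach only later rows make up. A row lasts 1/10 s, in which the tool goes at most 50 mm and 8.59 degrees, less where a joint would pass 70% of its speed; a pose out of reach is approached as far as the arm can. A call with a gripper value outside its range is refused whole. The fingers move at their own pace and stop on an object; FORCE is the grip in N (left out, the last holds). Time passes only in rows, so rows that repeat a pose let the fingers close. It gives the time, the measured TCP pose, the force and the opening at its end, in the units of the state.
- status.observe(): the state, without advancing time (a new reading comes with each control period).
- viewer.read_camera(name): name is "scene" or "top" or "wrist"; returns a dict with "image" (400x640x3 uint8, red, green, blue), "range_z" (400x640 float32, m along the optical axis (not along the pixel's ray), 0 where there is no reading), "fx", "fy", "cx", "cy" (pixels), "camera_from_world" (4x4, takes a point from world to camera coordinates). Camera axes: x right, y up, looking along -z (the intrinsics and any distortion apply to the point x, -y, -z); pixel columns grow to the right and rows downward; lengths in m; the calibration is good to about 2 mm. A picture is of the moment at which its call begins.
- robot.hand_in(): hands the job in, once; it reports no verdict.
The state is a dict: "time": time; "qpos": joint angles; "qvel": joint speeds; "joint_efforts": joint torques, N m; "tool_pos": TCP position; "tool_rot": TCP orientation; "contact_force": force on the tool from outside, world axes, zero at the start; "torque": the same for the moment, N m; "opening": finger opening in m.
Only numpy, scipy, OpenCV 4.12 (cv2) and the standard library are available. Lean on these libraries where they do the work, as an engineer would, in place of code of your own. Each camera call takes 0.05 s, during which the arm holds its last target. There are 200 camera calls.

## Working session

There is one attempt and no reset: what is moved stays moved. The work goes in short steps, Python scripts to look and compute and a shell command to move; the robot and the scene stay as the last step left them, time stands still between calls to the robot, and variables do not carry over. Pictures are saved under pics/ and viewed, about 8 in all and at most 12, crops included, and the job is handed in when it is done.

```bash
mkdir -p pics
cat > h.py <<'E'
import numpy as np, cv2
from cell import status, viewer, robot
from scipy.spatial.transform import Rotation as R
def cam(n):
    d=viewer.read_camera(n); d['T']=np.linalg.inv(d['camera_from_world']); return d
def pts(d):
    z=d['range_z']; v,u=np.mgrid[0:z.shape[0],0:z.shape[1]]
    P=np.stack([(u-d['cx'])/d['fx']*z,-(v-d['cy'])/d['fy']*z,-z],-1)
    return P@d['T'][:3,:3].T+d['T'][:3,3]
def save(d,n): cv2.imwrite('pics/'+n,d['image'][:,:,::-1])
E
python3 - <<'E'
from h import *
for n in('scene','top'):
    d=cam(n); save(d,n+'0.png'); np.savez(n+'0.npz',P=pts(d),im=d['image']); print(d['T'].round(3),d['fx'],d['cx'],d['cy'],(d['range_z']>0).mean())
print(status.observe(),robot.pinch_z)
E
```

```text
[[ 0.293 -0.553  0.78   1.488]
 [ 0.956  0.156 -0.249 -0.269]
 [ 0.016  0.818  0.574  0.803]
 [ 0.     0.     0.     1.   ]] 441.9669883909126 329.43993357664954 203.02952020752093 0.9928203125
[[ 0.012  0.989 -0.146  0.348]
 [-1.     0.013  0.007  0.035]
 [ 0.009  0.146  0.989  1.278]
 [ 0.     0.     0.     1.   ]] 410.9016532481323 325.95291998630853 201.33815209483035 0.99609765625
{'time': 0.1, 'qpos': array([-1.45299750e+00,  3.42629744e-01,  1.52491304e+00, -2.35470792e-05,
        1.27540303e+00, -1.46011221e-01]), 'qvel': array([-0.00017243, -0.00210003, -0.00138078,  0.00021792,  0.00030591,
       -0.00165823]), 'joint_efforts': array([ 1.88042235e-03, -4.32004094e+01, -2.44695389e+01,  7.18342303e-02,
        5.25869080e-02, -5.24531765e-05]), 'tool_pos': array([ 0.13686521, -0.50647153,  0.22612951]), 'tool_rot': array([-1.57213836e+00,  1.74596885e-04, -2.87777585e+00]), 'contact_force': array([ 0.55694718,  0.75441506, -0.65370218]), 'torque': array([-0.03183238,  0.02522526,  0.05839087]), 'opening': 0.09188254125715727} 0.0188
```

View pics/top0.png

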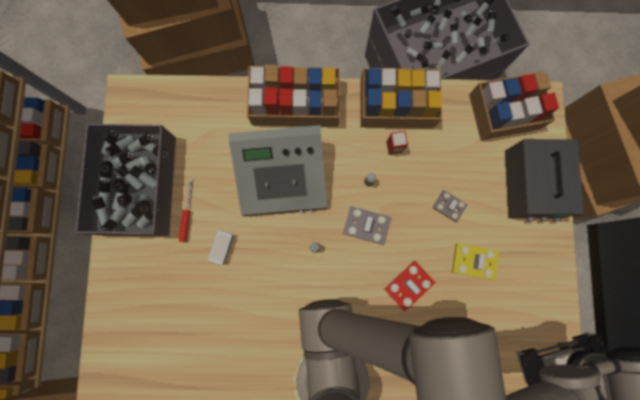

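View pics/scene0.png

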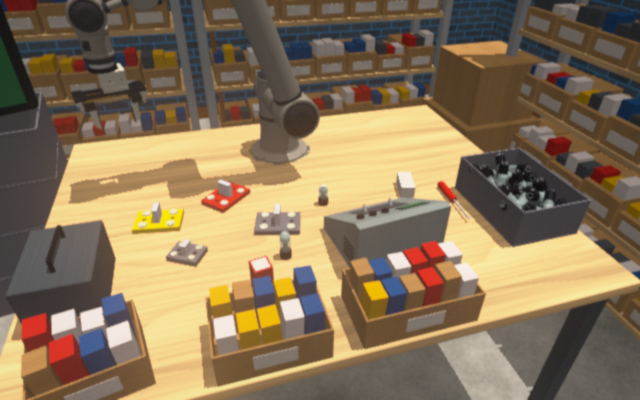

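Top view: the large head is at (367,225) and the small one at (450,206). The tester's seat plate is at (280,183) with pegs at about (267,185) and (295,182). The tubes are at (371,180) and (316,247).

```bash
python3 - <<'E'
from h import *
f=np.load('top0.npz');P=f['P'];im=f['im'].astype(int)
def box(u0,u1,v0,v1):
    m=np.zeros(P.shape[:2],bool);m[v0:v1,u0:u1]=1;return m
b=box(338,397,198,250)
m=b&(P[...,2]>.008)&(P[...,2]<.08)
r=cv2.minAreaRect(P[m][:,:2].astype(np.float32)*1000);print('head slab',r, np.median(P[m][:,2]))
m=b&(P[...,2]>.045)&(P[...,2]<.08)
q=P[m];print('bar',len(q),q.mean(0),cv2.minAreaRect(q[:,:2].astype(np.float32)*1000))
# deck plate
g=im.mean(-1)
b=box(250,312,160,204); t=box(228,330,125,215)&(P[...,2]>.03)
print('tester',cv2.minAreaRect(P[t][:,:2].astype(np.float32)*1000))
m=(b&(g<90)).astype(np.uint8)
n,l,s,c=cv2.connectedComponentsWithStats(m);k=1+np.argmax(s[1:,4]);print(s[k],c[k])
m=cv2.morphologyEx((l==k).astype(np.uint8),cv2.MORPH_CLOSE,np.ones((7,7)))>0
Q=P[m];c0=np.median(Q,0);n_=np.linalg.svd(Q-Q.mean(0),full_matrices=False)[2][2];n_*=np.sign(n_[2]);print('plate',Q.mean(0),n_,np.degrees(np.arccos(n_[2])))
rr=cv2.minAreaRect(np.argwhere(m)[:,::-1].astype(np.float32));print(rr)
print('plate xy rect',cv2.minAreaRect(Q[:,:2].astype(np.float32)*1000))
# pegs: heights above plane
h=(P-Q.mean(0))@n_
pm=(b&(h>.008)&(h<.04)).astype(np.uint8)
n,l,s,c=cv2.connectedComponentsWithStats(pm)
for i in range(1,n): print(s[i],c[i],P[l==i].mean(0),h[l==i].max())
# other stuff
for nm,bb in dict(tubeA=(361,382,170,190),tubeB=(306,327,238,256),cartA=(385,411,128,156)).items():
    mm=box(*bb)&(P[...,2]>.03);print(nm,P[mm].mean(0),P[mm][:,2].max())
E
python3 - <<'E'
import cv2
a=cv2.imread('pics/top0.png')[120:260,220:420]
cv2.imwrite('pics/crop.png',cv2.resize(a,None,fx=4,fy=4,interpolation=cv2.INTER_CUBIC))
E
```

```text
head slab ((450.13714599609375, -95.35002136230469), (129.9725341796875, 116.48016357421875), 75.2839126586914) 0.01707653248772356
bar 83 [ 0.46226052 -0.09817867  0.06035669] ((462.41400146484375, -98.39186096191406), (16.16624641418457, 43.52709197998047), 76.44876861572266)
tester ((528.43359375, 158.0404510498047), (384.39593505859375, 261.8717956542969), 5.770265102386475)
[ 253  164   54   36 1639] [280.04636974 181.42342892]
plate [0.57830692 0.1612149  0.10124181] [0.98240059 0.06777505 0.17405639] 79.9762492528798
((279.6950988769531, 181.47145080566406), (32.63529586791992, 51.576358795166016), 85.48600769042969)
plate xy rect ((480.0856018066406, 141.06008911132812), (303.21624755859375, 152.6732177734375), 12.025690078735352)
[250 166  62  15 687] [280.40611354 173.20087336] [0.60223489 0.16027245 0.10496929] 0.039934711192483416
tubeA [ 0.58546286 -0.0969056   0.13319369] 1.278178841409723
tubeB [0.39097085 0.05972753 0.0834086 ] 1.278178841409723
cartA [ 0.70756255 -0.18272868  0.08971511] 1.278178841409723
```

View pics/crop.png

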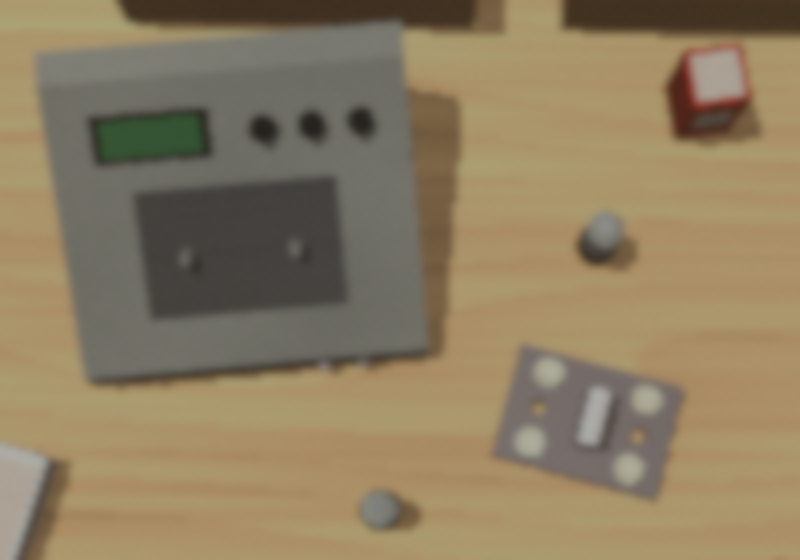

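The crop shows the pegs at about (188,258) and (297,248), on the plate whose corners are near (136,192), (335,178), (346,302) and (150,320). Zero-range pixels spoiled the plane fit, so I'm refitting without them.

```bash
cat >> h.py <<'E'
def ray(d_or,uv,p0,n):
    d=d_or;dr=d['T'][:3,:3]@np.array([(uv[0]-d['cx'])/d['fx'],-(uv[1]-d['cy'])/d['fy'],-1.]);o=d['T'][:3,3]
    return o+dr*((p0-o)@n)/(dr@n)
E
python3 - <<'E'
from h import *
d=cam('top');P=pts(d);ok=d['range_z']>0.1;g=d['image'].mean(-1)
b=np.zeros(ok.shape,bool);b[160:204,250:312]=1
m=(b&(g<90)).astype(np.uint8)
n,l,s,c=cv2.connectedComponentsWithStats(m);k=1+np.argmax(s[1:,4])
m=cv2.morphologyEx((l==k).astype(np.uint8),cv2.MORPH_CLOSE,np.ones((7,7)))
Q=P[(cv2.erode(m,np.ones((3,3)))>0)&ok]
for _ in range(4):
    c0=Q.mean(0);n_=np.linalg.svd(Q-c0,full_matrices=False)[2][2];n_*=np.sign(n_[2]);e=(Q-c0)@n_;Q=Q[abs(e)<.005]
print('plane',c0,n_,np.degrees(np.arccos(n_[2])),len(Q),e.std())
cs=cv2.boxPoints(cv2.minAreaRect(np.argwhere(m>0)[:,::-1].astype(np.float32)))
W=np.array([ray(d,u,c0,n_) for u in cs]);print(W.round(4),'ctr',W.mean(0),[np.linalg.norm(W[i]-W[i-1]) for i in range(4)])
for i in range(4): e=W[i]-W[i-1];print('edge yaw',np.degrees(np.arctan2(e[1],e[0])))
tips=[ray(d,(220+u/4,120+v/4),c0+n_*.022,n_) for u,v in((189,252),(296,241))]
print('tips',tips,tips[0]-tips[1])
t=np.zeros_like(b);t[125:218,226:332]=1;t&=ok&(P[...,2]>.03)&(P[...,2]<.2)
print('tester',cv2.minAreaRect(P[t][:,:2].astype(np.float32)*1000))
for nm,(a,e,f,h) in dict(head=(338,397,200,250),tubeA=(361,382,170,190),tubeB=(306,327,238,256),cartA=(385,411,128,156)).items():
    mm=np.zeros_like(b);mm[f:h,a:e]=1;mm&=ok&(P[...,2]>(.008 if nm=='head' else .03))&(P[...,2]<.12);print(nm,P[mm].mean(0),P[mm][:,2].max(),cv2.minAreaRect(P[mm][:,:2].astype(np.float32)*1000))
o=status.observe();print(R.from_euler('xyz',o['tool_rot']).as_matrix().round(3))
E
```

```text
plane [0.58022596 0.1614916  0.09239706] [-0.499678   -0.05013122  0.86475936] 30.144760930051707 1403 0.0020594973484026778
[[0.616  0.2394 0.1176]
 [0.6302 0.0915 0.1172]
 [0.5431 0.0844 0.0665]
 [0.5287 0.2369 0.067 ]] ctr [0.57948758 0.16303654 0.09205997] [np.float64(0.10090134831725804), np.float64(0.14851364187174543), np.float64(0.1010468551673656), np.float64(0.15317922293302672)]
edge yaw 1.6482056512402277
edge yaw -84.51176531424942
edge yaw -175.28706788805457
edge yaw 95.39040721868803
tips [array([0.5708724 , 0.19634521, 0.11445347]), array([0.57986171, 0.11954357, 0.11519541])] [-0.00898931  0.07680164 -0.00074194]
tester ((607.9651489257812, 165.76907348632812), (224.59059143066406, 261.9444274902344), 5.84789514541626)
head [ 0.46179806 -0.0980407   0.01999936] 0.0686176635825213 ((462.22137451171875, -98.65848541259766), (130.26113891601562, 90.67620849609375), 75.32000732421875)
tubeA [ 0.59820011 -0.10442125  0.07267993] 0.08776790765526377 ((600.5367431640625, -105.77275848388672), (27.47478675842285, 26.226455688476562), 86.83770751953125)
tubeB [0.39157785 0.06007618 0.06661549] 0.07486492577172998 ((392.7757873535156, 59.87685775756836), (26.662145614624023, 23.617197036743164), 1.8115527629852295)
cartA [ 0.70946692 -0.18418241  0.08268105] 0.1015450123977788 ((714.4440307617188, -187.14190673828125), (46.31551742553711, 46.32231521606445), 9.341565132141113)
[[-0.965 -0.     0.261]
 [-0.261  0.001 -0.965]
 [-0.    -1.    -0.001]]
```

```bash
cat >> h.py <<'E'
def go(p,Rt):
    o=status.observe();R0=R.from_euler('xyz',o['tool_rot'])
    print('shift cm',(R0.inv().apply(np.array(p)-o['tool_pos'])*100).round(2),'turn',(R0.inv()*Rt).as_rotvec().round(3),'t',o['time'])
def rot(y,z):  # tool y (fingers), tool z
    y=np.array(y)/np.linalg.norm(y);z=np.array(z)-np.dot(z,y)*y;z/=np.linalg.norm(z)
    return R.from_matrix(np.stack([np.cross(y,z),y,z],1))
def yaw(a): a=np.radians(a);return np.array([np.cos(a),np.sin(a),0])
def deck(a=5.8,t=30.):
    x=yaw(a);n=-np.sin(np.radians(t))*x+np.cos(np.radians(t))*np.array([0,0,1.]);return n,yaw(a+90),np.cross(yaw(a+90),n)
E
python3 - <<'E'
from h import *
go((.4622,-.0985,.15),rot([0,0,-1],yaw(-104.7)))
E
```

```text
shift cm [-42.04   7.66 -30.9 ] turn [0.001 0.52  0.   ] t 0.15
```

```bash
python3 -m pendant '[[[-42,7.6,-30.9,0,0.52,0,5],[-42,7.6,-30.9,0,0.52,0,5],[-42,7.6,-30.9,0,0.52,0,5],[-42,7.6,-30.9,0,0.52,0,5],[-42,7.6,-30.9,0,0.52,0,5],[-42,7.6,-30.9,0,0.52,0,5],[-42,7.6,-30.9,0,0.52,0,5],[-42,7.6,-30.9,0,0.52,0,5],[-42,7.6,-30.9,0,0.52,0,5],[-42,7.6,-30.9,0,0.52,0,5],[-42,7.6,-30.9,0,0.52,0,5],[-42,7.6,-30.9,0,0.52,0,5],[-42,7.6,-30.9,0,0.52,0,5],[-42,7.6,-30.9,0,0.52,0,5],[-42,7.6,-30.9,0,0.52,0,5],[-42,7.6,-30.9,0,0.52,0,5]]]' 30
python3 - <<'E'
from h import *
d=cam('wrist');save(d,'w1.png');P=pts(d);ok=d['range_z']>.02;print(ok.mean(),d['T'].round(3))
m=ok&(P[...,2]>.05)&(P[...,2]<.07)&(abs(P[...,0]-.462)<.05)&(abs(P[...,1]+.098)<.05)
print(m.sum(),P[m].mean(0),cv2.minAreaRect(P[m][:,:2].astype(np.float32)*1000))
m=ok&(P[...,2]>.008)&(P[...,2]<.024)&(abs(P[...,0]-.462)<.09)&(abs(P[...,1]+.098)<.09)
print(m.sum(),cv2.minAreaRect(P[m][:,:2].astype(np.float32)*1000))
go((.4622,-.0985,.023),rot([0,0,-1],yaw(-104.7)))
E
```

```text
time: 1.75
tool_pos: [0.4615, -0.1, 0.1509]
tool_rot: [-1.571, 0.0, 2.884]
contact_force: [0.5, 1.3, 1.2]
opening: 0.0498
0.9960546875 [[-0.256  0.929  0.268  0.534]
 [-0.967 -0.246 -0.071 -0.119]
 [-0.    -0.277  0.961  0.309]
 [ 0.     0.     0.     1.   ]]
1102 [ 0.46477987 -0.1002143   0.06055608] ((463.43487548828125, -99.61892700195312), (15.681251525878906, 43.5726318359375), 75.53274536132812)
12213 ((462.8575744628906, -99.52464294433594), (130.39805603027344, 90.69332885742188), 75.34217071533203)
shift cm [-0.03 12.8  -0.15] turn [-0.    -0.001 -0.   ] t 1.8
```

View pics/w1.png

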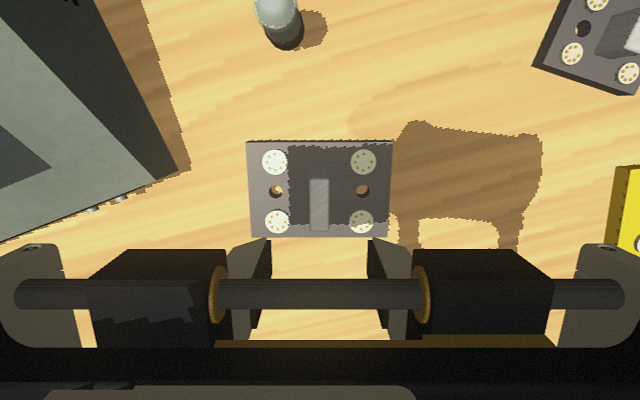

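The wrist view shows the bar at (319,203), centred between the fingers, with nothing beside it. I'll descend and grip.

```bash
python3 -m pendant '[[[-0.1,4,0,0,0,0,5],[-0.1,8,0,0,0,0,5],[-0.1,11,0,0,0,0,5],[-0.1,12.7,0,0,0,0,5],[-0.1,12.7,0,0,0,0,5],[-0.1,12.7,0,0,0,0,0.8],[-0.1,12.7,0,0,0,0,0.8],[-0.1,12.7,0,0,0,0,0.8],[-0.1,12.7,0,0,0,0,0.8],[-0.1,12.7,0,0,0,0,0.8],[-0.1,12.7,0,0,0,0,0.8],[-0.1,12.7,0,0,0,0,0.8]]]' 50
python3 - <<'E'
from h import *
o=status.observe();p=o['tool_pos']
n,y,x=deck();Rt=rot(-n,-y)
c=np.array([.580,.1625,.091])
go(p+[0,0,.15],R.from_euler('xyz',o['tool_rot']))
go(c+n*(.023+.07),Rt)
E
```

```text
time: 3.0
tool_pos: [0.4631, -0.0996, 0.0243]
tool_rot: [-1.57, 0.001, 2.886]
contact_force: [-2.0, -1.1, 6.4]
opening: 0.0161
shift cm [-2.0e-02 -1.5e+01  1.0e-02] turn [0. 0. 0.] t 3.0
shift cm [ -0.33 -14.73 -26.68] turn [-0.094 -0.349  0.517] t 3.0
```

```bash
python3 -m pendant '[[[0,-3,0,0,0,0,0.8],[0,-7,0,0,0,0,0.8],[0,-11,0,0,0,0,0.8],[0,-15,0,0,0,0,0.8],[0,-17,-2,0,0,0,0.8],[0,-17,-6,-0.01,-0.04,0.06,0.8],[0,-16.5,-10,-0.02,-0.1,0.15,0.8],[-0.1,-16,-14,-0.04,-0.17,0.25,0.8],[-0.2,-15.5,-18,-0.06,-0.24,0.35,0.8],[-0.3,-15,-22,-0.08,-0.3,0.44,0.8],[-0.3,-14.7,-25,-0.094,-0.349,0.517,0.8],[-0.3,-14.7,-26.7,-0.094,-0.349,0.517,0.8],[-0.3,-14.7,-26.7,-0.094,-0.349,0.517,0.8],[-0.3,-14.7,-26.7,-0.094,-0.349,0.517,0.8],[-0.3,-14.7,-26.7,-0.094,-0.349,0.517,0.8]]]'
python3 - <<'E'
from h import *
d=cam('wrist');save(d,'w2.png');P=pts(d);np.savez('w2.npz',P=P,im=d['image'],z=d['range_z'])
s=cam('scene');cv2.imwrite('pics/s2.png',cv2.resize(s['image'][130:290,230:470,::-1],None,fx=3,fy=3))
o=status.observe();n,y,x=deck();Rm=R.from_euler('xyz',o['tool_rot']).as_matrix();print(o['tool_pos'],np.array([x,y,n])@Rm)
E
```

```text
time: 4.5
tool_pos: [0.533, 0.1575, 0.1703]
tool_rot: [-1.571, 0.521, -3.041]
contact_force: [0.2, -0.1, -3.5]
opening: 0.0156
[0.53331707 0.15732296 0.17059991] [[-9.99997861e-01 -1.37131103e-03 -1.54858420e-03]
 [ 1.54898798e-03 -2.93436388e-04 -9.99998757e-01]
 [ 1.37085492e-03 -9.99999017e-01  2.95559905e-04]]
```

View pics/w2.png

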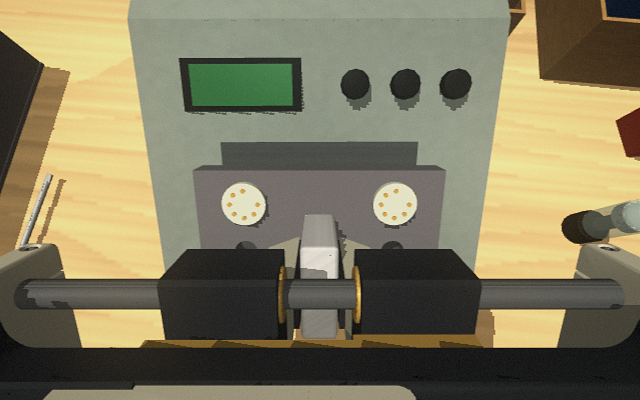

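View pics/s2.png

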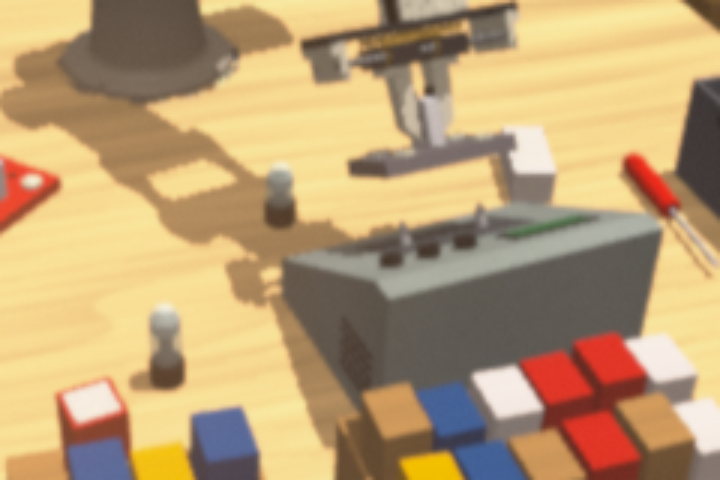

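The wrist view shows the plate's upper edge at row 142, columns 221–417, and the held head's far edge at row 168, columns 194–445. The head hides the pegs. I'll measure the head against the plate in this one image.

```bash
cat > meas.py <<'E'
from h import *
def plane(Q):
    for _ in range(6):
        c=np.median(Q,0);n=np.linalg.svd(Q-Q.mean(0),full_matrices=False)[2][2];c=Q.mean(0);n*=np.sign(n[2]);Q=Q[abs((Q-c)@n)<.002]
    return c,n,len(Q)
d=cam('wrist');P=pts(d);g=cv2.cvtColor(d['image'],cv2.COLOR_RGB2GRAY).astype(float)
def reg(u0,u1,v0,v1): Q=P[v0:v1,u0:u1].reshape(-1,3);return Q[d['range_z'][v0:v1,u0:u1].ravel()>.02]
c,n,k=plane(np.vstack([reg(200,330,115,138),reg(150,175,110,200),reg(455,480,110,200)]));print('deck plane',c,n,k,'tilt',np.degrees(np.arccos(n[2])),'yaw',np.degrees(np.arctan2(-n[1],-n[0])))
hc,hn,k=plane(np.vstack([reg(275,370,180,205),reg(205,220,200,235),reg(425,438,200,235)]));print('head top',hc,hn,k,'angle deg',np.degrees(np.arccos(n@hn)))
def edge(line,a,sg):  # subpixel strongest step of sign sg
    q=np.gradient(cv2.GaussianBlur(line.reshape(1,-1),(5,1),1).ravel())*sg;i=np.argmax(q[1:-1])+1
    return a+i+(q[i+1]-q[i-1])/(2*(2*q[i]-q[i-1]-q[i+1])+1e-9)
def fit(uv): # line fit -> x as points
    uv=np.float32(uv);vx,vy,x,y=cv2.fitLine(uv,cv2.DIST_HUBER,0,.01,.01).ravel();return np.cross([x,y,1],[x+vx,y+vy,1])
def X(a,b): p=np.cross(a,b);return p[:2]/p[2]
G=g
top=fit([(u,edge(G[134:150,u],134,-1)) for u in range(235,405,5)])
L=fit([(edge(G[v,212:230],212,-1),v) for v in range(146,163)])
Rr=fit([(edge(G[v,408:426],408,1),v) for v in range(146,163)])
pl=[ray(d,X(top,e),c,n) for e in(L,Rr)]
Z=d['range_z'].astype(float)
# head: slab side limits by depth jump on top surface
hl=fit([(edge(Z[v,185:208],185,-1),v) for v in range(180,232,3)])
hr=fit([(edge(Z[v,432:456],432,1),v) for v in range(180,232,3)])
ht=fit([(u,edge(G[160:178,u],160,1 if 0 else -1)) for u in range(210,430,5)])
tt=fit([(u,edge(Z[158:180,u],158,-1)) for u in range(210,430,5)])
hd=[ray(d,X(tt,e),hc,hn) for e in(hl,hr)]
print('px',X(top,L),X(top,Rr),X(tt,hl),X(tt,hr))
ydir=(pl[0]-pl[1]);print('plate width',np.linalg.norm(ydir),'head width',np.linalg.norm(hd[0]-hd[1]))
ydir/=np.linalg.norm(ydir);xd=np.cross(ydir,n);hy=hd[0]-hd[1];hy/=np.linalg.norm(hy);hx=np.cross(hy,hn)
D=(pl[0]+pl[1])/2-.05*xd
H=(hd[0]+hd[1])/2-.045*hx-.016*hn
print('deck',D,'yaw y',np.degrees(np.arctan2(ydir[1],ydir[0])));print('head',H,'yaw',np.degrees(np.arctan2(hy[1],hy[0])))
e=H-D;print('head in deck mm x,y,z',e@xd*1e3,e@ydir*1e3,e@n*1e3)
o=status.observe();Rm=R.from_euler('xyz',o['tool_rot']);
print('head from TCP in tool mm',Rm.inv().apply(H-o['tool_pos'])*1e3)
print('deck axes in tool',Rm.inv().apply([xd,ydir,n]).round(3))
E
python3 meas.py
```

```text
deck plane [0.6253778  0.18471304 0.11933907] [-0.52018761 -0.05033537  0.85256742] 4854 tilt 31.507976219747917 yaw 5.5269547983810385
head top [0.56255934 0.15991031 0.17778369] [-0.49688309 -0.0498241   0.86638603] 3334 angle deg 1.5526637703408301
px [219.69895984 142.3011849 ] [417.23393173 141.56573365] [190.89853402 164.58587945] [446.2223348  164.59756725]
plate width 0.1480262181391725 head width 0.13001721675598601
deck [0.57995963 0.16221415 0.09029918] yaw y 95.82951457264652
head [0.5475724  0.15896029 0.15066635] yaw 95.6883958417153
head in deck mm x,y,z 3.796992459737118 -0.14291507448116833 68.47829679097455
head from TCP in tool mm [-2.36705322 24.4709237  -0.14123088]
deck axes in tool [[-1.    -0.027 -0.004]
 [ 0.004  0.002 -1.   ]
 [ 0.027 -1.    -0.002]]
```

The strip at rows 165–168 is the slab's upslope side face. So the row-165 rim belongs to the underside plane. I'll correct for that and use the known 30° slope.

```bash
cat >> meas.py <<'E'
print('--- nominal slope')
n,y0,_=deck(5.8)
q=reg(230,405,145,160);off=np.median(q@n);p0=n*off
pl=[ray(d,X(top,e),p0,n) for e in(L,Rr)]
yd=pl[0]-pl[1];w=np.linalg.norm(yd);yd/=w;xd=np.cross(yd,n);D=(pl[0]+pl[1])/2-.05*xd
hn=-Rm.as_matrix()[:,1]
off=np.median(reg(275,370,180,205)@hn);
ub=[ray(d,X(tt,e),hn*(off-.016),hn) for e in(hl,hr)]
tp=[ray(d,X(tt,e),hn*off,hn) for e in(hl,hr)]
hy=tp[0]-tp[1];hy/=np.linalg.norm(hy);hx=np.cross(hy,hn)
b=(ub[0]+ub[1])/2;t=(tp[0]+tp[1])/2
H=t+hx*((b-t)@hx)-.016*hn-.045*hx
e=H-D;print('deck',D,w,'yaw',np.degrees(np.arctan2(yd[1],yd[0])),'head',H,'yaw',np.degrees(np.arctan2(hy[1],hy[0])))
print('head in deck mm',e@xd*1e3,e@yd*1e3,e@n*1e3,'tool offs',Rm.inv().apply(H-o['tool_pos'])*1e3)
E
python3 meas.py | sed -n '/nominal/,$p'
```

```text
--- nominal slope
deck [0.57917452 0.16211714 0.09164491] 0.1478768505170091 yaw 95.8558875730405 head [0.54529162 0.15878228 0.14944496] yaw 95.69866377930097
head in deck mm -0.5849482825553908 0.10695803824849899 67.079540887726 tool offs [ 0.25703321 24.3956654  -0.12004457]
```

The head is only 0.6 mm down the slope from the pegs' line and square to it. I'll lower it in two stages and watch the force.

```bash
python3 -m pendant '[[[-0.05,2,0,0,0,0,0.8],[-0.05,4,0,0,0,0,0.8],[-0.05,4.8,0,0,0,0,0.8],[-0.05,5.2,0,0,0,0,0.8],[-0.05,5.2,0,0,0,0,0.8]]]'
python3 -c "
from h import *
o=status.observe();Rm=R.from_euler('xyz',o['tool_rot']);print(Rm.inv().apply(o['contact_force']),o['torque'])"
```

```text
time: 5.2
tool_pos: [0.5596, 0.1607, 0.1257]
tool_rot: [-1.571, 0.522, -3.041]
contact_force: [-0.5, 0.2, -3.2]
opening: 0.0162
[ 2.0331767   2.50716283 -0.26497728] [-0.05742107  0.64514601  0.03721824]
```

```bash
python3 -m pendant '[[[0,0.3,0,0,0,0,0.8],[0,0.6,0,0,0,0,0.8],[0,0.9,0,0,0,0,0.8],[0,1.1,0,0,0,0,0.8],[0,1.3,0,0,0,0,0.8],[0,1.3,0,0,0,0,0.8]]]'
python3 -c "
from h import *
o=status.observe();Rm=R.from_euler('xyz',o['tool_rot']);print(Rm.inv().apply(o['contact_force']),o['torque'])
n,y,x=deck();e=o['tool_pos']-np.array([.5794,.1621,.091]);print(e@x,e@y,e@n)"
```

```text
time: 5.8
tool_pos: [0.5662, 0.1617, 0.1167]
tool_rot: [-1.57, 0.515, -3.041]
contact_force: [-2.3, -3.9, -4.7]
opening: 0.0159
[4.60277521 2.76986364 3.65905378] [-0.67197895  1.16981516 -0.23161427]
0.001439664742157643 0.0009836872753204364 0.028818137656233905
```

```bash
python3 -m pendant '[[[0.03,0.1,0.04,0,0,0,0.8],[0.03,0.2,0.04,0,0,0,0.8],[0.03,0.3,0.04,0,0,0,0.8],[0.03,0.4,0.04,0,0,0,0.8],[0.03,0.4,0.04,0,0,0,0.8]]]'
python3 - <<'E'
from h import *
o=status.observe();Rm=R.from_euler('xyz',o['tool_rot']);print(Rm.inv().apply(o['contact_force']),o['torque'])
n,y,x=deck();e=o['tool_pos']-np.array([.5794,.1621,.091]);print(e@x,e@y,e@n)
d=cam('wrist');save(d,'w3.png')
E
```

```text
time: 6.3
tool_pos: [0.5679, 0.1618, 0.1141]
tool_rot: [-1.569, 0.512, -3.041]
contact_force: [-5.8, -3.6, -3.6]
opening: 0.0158
[7.11336821 0.10704564 3.04292557] [-0.72001085  1.48722286 -0.20394077]
0.0016347684840056606 0.0008598183965791812 0.025748451560590618
```

View pics/w3.png

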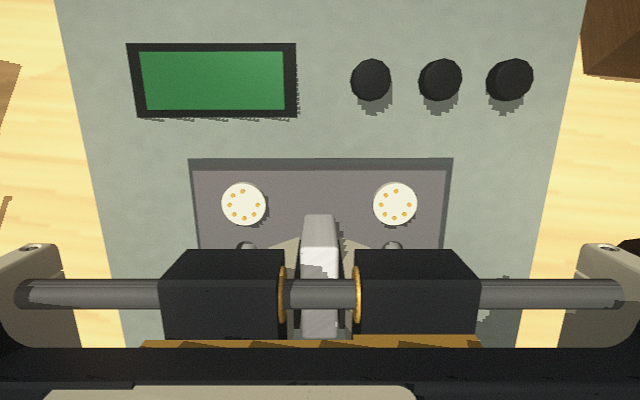

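The pegs show in both holes, at (247,245) and (392,245), with about 1.3 mm left to go. I'll ease off sideways, press the last bit, then open a little so the fingers clear the pegs.

```bash
python3 -m pendant '[[[0.06,0.1,0.03,0,0,0,0.8],[0.08,0.2,0.03,0,0,0,0.8],[0.08,0.3,0.03,0,0,0,0.8],[0.08,0.3,0.03,0,0,0,0.8]]]'
python3 - <<'E'
from h import *
o=status.observe();Rm=R.from_euler('xyz',o['tool_rot']);print(Rm.inv().apply(o['contact_force']),o['torque'])
n,y,x=deck();e=o['tool_pos']-np.array([.5794,.1621,.091]);print(e@x,e@y,e@n)
E
```

```text
time: 6.75
tool_pos: [0.568, 0.1617, 0.1135]
tool_rot: [-1.569, 0.51, -3.041]
contact_force: [-21.3, -6.9, 13.8]
opening: 0.0159
[ 12.39877325 -22.67995426   4.75518345] [-0.61124906  1.76028873 -0.21841996]
0.001382066987618022 0.0007313148828413307 0.025173008078387304
```

Axial force is now 23 N, so the head is against the deck or nearly so. I'll back off the press, release to 2.8 cm, and retreat along the normal.

```bash
python3 -m pendant '[[[0,-0.2,0,0,0,0,0.8],[0,-0.2,0,0,0,0,2.8],[0,-0.2,0,0,0,0,2.8],[0,-0.2,0,0,0,0,2.8],[0,-0.2,0,0,0,0,2.8],[0,-2,0,0,0,0,2.8],[0,-4,0,0,0,0,2.8],[0,-6,0,0,0,0,2.8],[0,-9,0,0,0,0,2.8],[0,-12,0,0,0,0,2.8],[0,-12,0,0,0,0,2.8]]]'
python3 - <<'E'
from h import *
d=cam('wrist');save(d,'w4.png');P=pts(d);np.savez('w4.npz',P=P,z=d['range_z'])
E
```

```text
time: 7.85
tool_pos: [0.5127, 0.1569, 0.222]
tool_rot: [-1.57, 0.521, -3.041]
contact_force: [-0.3, -0.5, -0.1]
opening: 0.0281
```

View pics/w4.png

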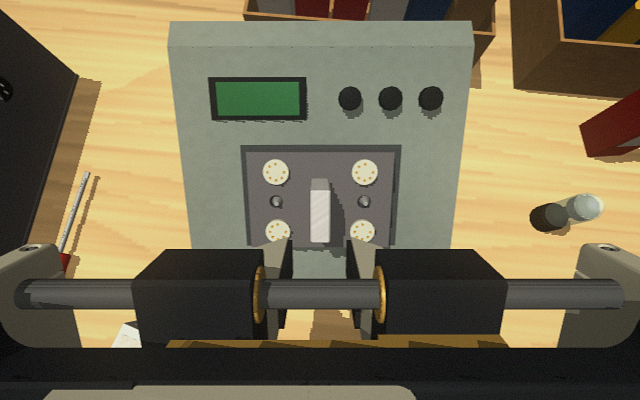

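The head sits centred on the plate with pegs through both holes at (276,201) and (363,201). Next I'll check height and tilt from range.

Run:
```python
from h import *
f=np.load('w4.npz');P=f['P'];z=f['z']
def reg(*rs):
    Q=np.vstack([P[v0:v1,u0:u1].reshape(-1,3)[z[v0:v1,u0:u1].ravel()>.02] for u0,u1,v0,v1 in rs])
    for _ in range(5):
        c=Q.mean(0);n=np.linalg.svd(Q-c,full_matrices=False)[2][2];n*=np.sign(n[2]);Q=Q[abs((Q-c)@n)<.003]
    return c,n
hc,hn=reg((290,308,160,235),(332,348,160,180),(252,262,160,235),(252,390,183,192),(376,388,160,235))
dc,dn=reg((200,235,110,230),(406,440,110,230),(210,440,125,142))
n,y,x=deck()
print('tilt between',np.arccos(hn@dn),'head vs nominal',np.arccos(hn@n),'deck vs nominal',np.arccos(dn@n))
print('head normal in deck axes',[hn@a for a in(x,y,n)],'deck',[dn@a for a in(x,y,n)])
print('top height above deck mm (16 wanted)',(hc-dc)@dn*1e3,(hc-dc)@n*1e3, 'deck z at origin vs .091:',(dc-np.array([.5794,.1621,.091]))@n*1e3,(hc-np.array([.5794,.1621,.091]))@n*1e3)
```

```text
tilt between 0.004774060911392361 head vs nominal 0.007879100637964168 deck vs nominal 0.0031908498945794218
head normal in deck axes [np.float64(-0.007877950685113315), np.float64(-0.00012975062738415443), np.float64(0.9999689600471495)] deck [np.float64(-0.0031294870417461966), np.float64(-0.0006227353780985886), np.float64(0.9999949092427944)]
top height above deck mm (16 wanted) 16.101712748561134 16.007071794526496 deck z at origin vs .091: 0.4926976288410427 16.499769423367532
```

The head is flush: its top is 16.1 mm above the deck, tilted 0.005 rad. The robot is clear, so I'm handing in.

```bash
python3 -c "
from cell import robot,status
print(robot.hand_in(), status.observe()['contact_force'])"
```

```text
the job is handed in; nothing more can be done
the job is handed in; nothing more can be done
```

The large test head is seated on the tester's deck with both pegs through its holes. It has been released, and the job was handed in at about 8 s on the robot's clock; no verdict is reported.

**What I did:** I gripped the head by its bar, carried it over the deck and tilted it to the 30° slope. I then lowered it onto the pegs along the deck's normal. The axial push was about 23 N at the last stage. I opened the fingers to 28 mm and backed off 12 cm.

**Last checks, from the wrist camera:**
- **Height:** the head's top face is 16.1 mm above the deck, against 16 mm nominal for fully home.
- **Tilt:** it is within about 0.005 rad of the deck.
- **Pegs:** both tips show in the holes.
- **Robot:** the measured force on the tool was about zero after the retreat.
- **Other objects:** I didn't measure the small head, tubes, cartons or screwdriver afterwards. The head was carried well above them.

**What disagreed:**
- My first fit of the deck from the top camera was wrong because of zero-range pixels, and I redid it.
- A close-up fit gave a 31.5° slope. I used the stated 30°, which the final view matched to 0.003 rad.
- During insertion the side force rose to about 12 N, so the head may have rubbed lightly on the pegs before seating.

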